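Get the middle tray of wicked tins out for pouring and restack

ROBOT

A 6-joint arm with a two-finger parallel gripper is mounted at the origin on a cart in front of the work surface, level with it; the furniture and walls round the work are solid. World frame = base frame: x ahead of the robot, y to its left, z up, the work surface at z = 0. Lengths are in mm, angles in rad, forces in N, time in s.
With the tool pointing down it reaches from about 350 to 950 mm from the base axis. Payload 17.4 kg.
Tool frame: the origin (TCP) lies at the very end of the fingers, on their centre line; the grasp point (between the pads) lies 19 mm behind it (ctrl.tcp_to_grasp is the distance from the TCP to the grasp point, in mm); z points along the fingers, y is the line along which they close (so a half turn about z gives the same grasp; the last joint's range is limited). The gripper opens to 93 mm and grips with 3 to 60 N. Pads are 15 mm wide; open, the fingers measure 128 mm over their backs; the gripper's body (75 mm by 188 mm) begins 65 mm behind the grasp point.
Start: joints at [-1.204, 0.116, 1.442, -0, 1.584, -0.038], TCP at [265.83, -620.457, 218.646] pointing down, gripper open.
Joint ranges: [-2.83, 2.83], [-0.83, 2.19], [0.07, 2.5], [-1.14, 4.28], [0.01, 3], [-2.97, 2.97]. Speed limits (rad/s): [1.89, 1.89, 2.22, 3.14, 3.14, 3.14].

INTERFACE

Orientations are given as a unit quaternion [w, x, y, z].
In Python, from plant import ctrl gives the robot as it stands. The module is installed in compiled form; this text tells all that it offers.
- The arm moves only by the tool servo_tool, never from a script. Its argument "series" is a list of rows, each a list of 6 numbers: the shift along the tool's x, y, z in mm, then the turn, a rotation vector about the tool's x, y, z in rad. In form: [[tx, ty, tz, rx, ry, rz], ...]. A call has 1 to 20 rows; each row is the pose to reach, as a shift and turn from the pose commanded when the call began, along the tool's axes at that moment; what a row does not reach only later rows make up. A row lasts 1/10 s, in which the tool goes at most 50 mm and 8.59 degrees, less where a joint would pass 70% of its speed; a pose out of reach is approached as far as the arm can. A call with a gripper value outside its range is refused whole. "hand" is the opening, from 0 (shut) to 1 (fully open), set as the call begins (left out, the last holds). The fingers move at their own pace and stop on an object; "newtons" is the grip in N (left out, the last holds). Time passes only in rows, so rows that repeat a pose let the fingers close. It gives the time, the measured TCP pose, the force, the opening and the grip force at its end, in the units of the state.
- ctrl.get_state(): the state, without advancing time (a new reading comes with each control period).
- ctrl.camera(name): name is "side" or "top" or "wrist"; returns a dict with "frame" (400x640x3 uint8, red, green, blue), "K" (3x3 intrinsics, pixels), "cam_to_world" (4x4, takes a point from camera to world coordinates). Camera axes: x right, y down, z forward; pixel columns grow to the right and rows downward; lengths in mm; the calibration is good to about 2 mm. A picture is of the moment at which its call begins. There is no depth.
- ctrl.hand_in(): hands the job in; it is judged then, once.
The state is a dict: "t": time; "joint_pos": joint angles; "dq": joint speeds; "joint_efforts": joint torques, N m; "tcp_pos": TCP position; "eef_rot": TCP orientation; "ft_force": force on the tool from outside, world axes, zero at the start; "ft_torque": the same for the moment, N m; "opening": finger opening in mm; "gripper_force": force on a finger pad.
Only numpy, scipy, OpenCV 4.12 (cv2) and the standard library are available. Lean on these libraries where they do the work, as an engineer would, in place of code of your own. Each camera call takes 0.05 s, during which the arm holds its last target. There are 200 camera calls.

TASK

Lift the top tray off the stack of three wooden trays and set it aside on the bench, then stand the middle tray, with its two wicked tins, flat in the steel drip pan ready for pouring. Put the top tray back on the bottom tray, turned end for end from how it sat, so that its feet sit in the shallow notches and it stands level, clear of the wicks. Leave the bottom tray where it is, keep tins and lids in their trays, and neither drop a tray nor knock the stray tins on the bench.

Things in the scene. Friction and masses are not known exactly. Their poses are not given: they have to be found in the camera images.
- top_tray: Top tray of the stack, two loose lids in it; same way round as the bottom tray. All three trays are alike: plywood, 208 long (own x) x 106 wide (own y) x 96 mm high, about 0.34 kg; origin at the centre of the footprint, level with the soles of the feet. Two upright side boards, 8 mm thick, y = +-45 to 53 mm, run the whole length; between them a tub 84 mm wide, its 6 mm floor level with the soles.
- top_handle (a point): Middle of the top tray's handle: a dowel 14 mm thick along own y, across the tray's middle, 64 mm above the tray's origin, free over 84 mm between the side boards. Pinch it from above, fingers closing along own x. Things in the trays reach 50 mm above the tray's origin; only the wicks, at x = +-60 mm, stand higher. Fingertips 51 mm or more above the origin stay clear of the tins.
- middle_tray: Middle tray, like the top tray but turned end for end from the two others, with two wicked tins; it goes to the drip pan. Feet of every tray: two under each side board, at x = +80 and x = -48 mm, 16 mm wide, 22 mm long. Notches in the top edges of each side board, 22 mm wide: deep (24 mm) at x = +80 and -48 mm, shallow (6 mm) at x = -80 and +48 mm.
- middle_handle (a point): Middle of the middle tray's dowel handle, 64 mm above that tray's origin; same as the top tray's.
- bottom_tray: Bottom tray, two wicked tins in it. A tray put on it with its own x axis pointing the other way stands with its feet in the shallow notches, 90 mm above it (origin to origin); the same way round the feet drop into the deep notches: only 74 mm above, on the wicks. Out of register it rests crooked on the teeth. Play in the notches: 3 mm lengthways, 3 mm sideways (tub between boards).
- free_bench (a point): Middle of the free patch of bench at the left, 230 x 130 mm (x by y), between the block of fixed tins and the tape dispenser, where the top tray can be set aside, best with its length along x; on the bench surface. The block of fixed tins, 44 mm high, stands behind the stack and from there to this patch.
- drip_pan: Fixed shallow steel pan with a rolled rim, 250 (own x) x 150 (own y) x 14 mm high, inside 246 x 146 mm, floor 2 mm thick, right of the stack. Origin: centre of its underside; a tray flat in it has its origin 2 mm above the pan's.
- middle_tin_a: One of two round beige candle tins, 72 mm across, wall 44 mm high, a thin wick standing to 75 mm above the tin's base, standing upright in the middle tray, one towards each end. Origin: centre of its base, 6 mm above the tray's origin height.
- middle_tin_b: One of two round beige candle tins, 72 mm across, wall 44 mm high, a thin wick standing to 75 mm above the tin's base, standing upright in the middle tray, one towards each end. Origin: centre of its base, 6 mm above the tray's origin height.
- bottom_tin_a: One of two round beige candle tins, 72 mm across, wall 44 mm high, a thin wick standing to 75 mm above the tin's base, standing upright in the bottom tray, one towards each end. Origin: centre of its base, 6 mm above the tray's origin height.
- bottom_tin_b: One of two round beige candle tins, 72 mm across, wall 44 mm high, a thin wick standing to 75 mm above the tin's base, standing upright in the bottom tray, one towards each end. Origin: centre of its base, 6 mm above the tray's origin height.
- lid_a: Round beige tin lid, 74 mm across, 11 mm high, lying loose in one end of the top tray. Origin: centre of its underside.
- lid_b: Round beige tin lid, 74 mm across, 11 mm high, lying loose in one end of the top tray. Origin: centre of its underside.
- stray_tin_a: Empty candle tin, 72 mm across, 44 mm high, on the bench left of the stack, in front of the block of fixed tins. A bystander: not part of the job. Origin: centre of its underside.
- stray_tin_b: Empty candle tin, 72 mm across, 44 mm high, on the bench between the stack and the drip pan. A bystander: not part of the job. Origin: centre of its underside.

How it is judged:
By the outcome, as a careful person would: the job done as asked, in the order asked, and still so for the second after the job is handed in, with the robot touching nothing.
It also fails if it takes over 72 s, if anything falls off the work surface, if the arm or the gripper's body presses on something with over 40 N, if the wrist force passes 120 N, or if a joint passes its speed limit or range.

## Working session

There is one attempt and no reset: what is moved stays moved. The work goes in short steps, Python scripts to look and compute and a tool call to move; the robot and the scene stay as the last step left them, time stands still between calls to the robot, and variables do not carry over. Pictures are saved under pics/ and viewed, at most 10 in all, crops included, and the job is handed in when it is done.

Besides the shell and the picture viewer there is one more tool, called after ">>>" as name([rows], argument=value, ...), one row to a line, values as JSON. servo_tool: Moves the arm, as the interface text tells. Its arguments: {"type":"object","properties":{"series":{"type":"array"},"hand":{"type":"number"},"newtons":{"type":"number"}},"required":["series"]}

```bash
mkdir -p pics; cat > h.py <<'E'
import numpy as np, cv2
from plant import ctrl
from scipy.spatial.transform import Rotation as R
def cam(n,save=None):
    c=ctrl.camera(n); 
    if save: cv2.imwrite('pics/'+save,cv2.cvtColor(c['frame'],cv2.COLOR_RGB2BGR))
    return c
def ray(c,u,v,z):
    K,T=np.array(c['K']),np.array(c['cam_to_world'])
    d=T[:3,:3]@np.linalg.solve(K,[u,v,1]); o=T[:3,3]
    return o+d*(z-o[2])/d[2]
def proj(c,p):
    K,T=np.array(c['K']),np.array(c['cam_to_world'])
    q=K@(T[:3,:3].T@(np.array(p)-T[:3,3])); return q[:2]/q[2]
def st():
    s=ctrl.get_state(); q=s['eef_rot']
    return s,R.from_quat([q[1],q[2],q[3],q[0]])
def rel(p,yaw_closing=None):
    "shift in tool axes to world p; turn about tool z so that tool y lies at given world angle"
    s,r=st(); print('shift',np.round(r.inv().apply(np.array(p)-s['tcp_pos']),1))
    if yaw_closing is not None:
        y=r.inv().apply([np.cos(yaw_closing),np.sin(yaw_closing),0]); a=np.arctan2(-y[0],y[1]); print('rz',a,'or',a-np.sign(a)*np.pi)
E
python3 - <<'E'
from h import *
s,r=st()
print(s); print(r.as_matrix().round(3))
a=cam('top','top0.png');b=cam('side','side0.png')
for c in(a,b): print(np.array(c['K']).round(1),np.array(c['cam_to_world']).round(3))
E
```

```text
{'t': 0.0, 'joint_pos': array([-1.20381577e+00,  1.16493474e-01,  1.44231265e+00, -4.49881783e-06,
        1.58400082e+00, -3.78188560e-02]), 'dq': array([-0.00026696,  0.00275105,  0.00141855,  0.00150673, -0.00155385,
        0.00010389]), 'joint_efforts': array([ 2.57934107e-04, -7.21269751e+01, -6.22603083e+01,  7.79842841e-02,
        2.38578703e-02, -7.50685717e-05]), 'tcp_pos': array([ 265.73705892, -620.24840468,  217.87071328]), 'eef_rot': array([-5.98569898e-04,  9.79586833e-01,  2.01020565e-01, -1.01692398e-04]), 'ft_force': array([-0.32187487, -0.30358406,  0.61064642]), 'ft_torque': array([ 0.01242172,  0.04469298, -0.00488092]), 'gripper_force': 0.0, 'opening': 93.06207999513909}
[[ 0.919  0.394 -0.   ]
 [ 0.394 -0.919  0.001]
 [ 0.    -0.001 -1.   ]]
[[452.2   0.  322.1]
 [  0.  452.2 203.9]
 [  0.    0.    1. ]] [[ 1.30000e-02 -9.88000e-01  1.56000e-01  2.55580e+02]
 [-1.00000e+00 -1.80000e-02 -2.60000e-02  2.48940e+01]
 [ 2.80000e-02 -1.56000e-01 -9.87000e-01  1.51377e+03]
 [ 0.00000e+00  0.00000e+00  0.00000e+00  1.00000e+00]]
[[442.6   0.  319. ]
 [  0.  442.6 196.3]
 [  0.    0.    1. ]] [[ 9.890000e-01 -8.000000e-02  1.240000e-01  2.856770e+02]
 [-1.470000e-01 -5.810000e-01  8.010000e-01 -1.366469e+03]
 [ 8.000000e-03 -8.100000e-01 -5.860000e-01  1.175537e+03]
 [ 0.000000e+00  0.000000e+00  0.000000e+00  1.000000e+00]]
```

View pics/top0.png

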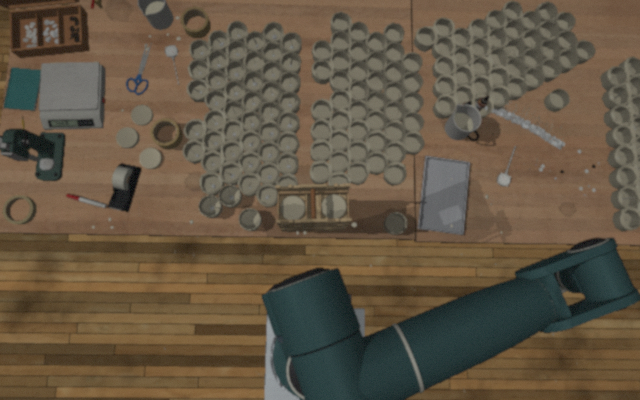

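View pics/side0.png

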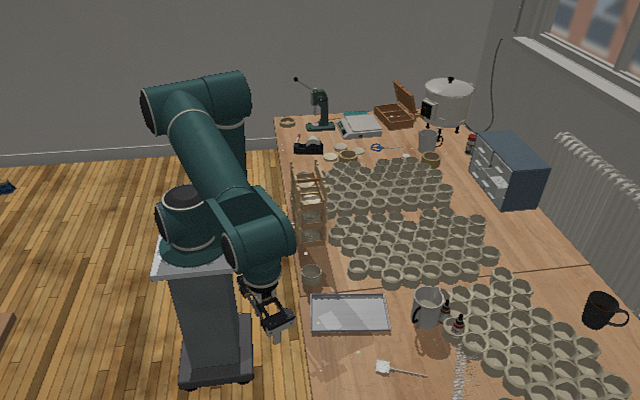

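The top view shows the stack at about (314,207) with its length along world y. The pan is at (445,195), the strays at (250,219) and (396,222), the tape dispenser at (125,185), and the free patch around (163,200). I'll get rough positions next and then look from close by.

```bash
python3 - <<'E'
from h import *
a=cam('top')
f=cv2.cvtColor(a['frame'],cv2.COLOR_RGB2BGR)
c1=cv2.resize(f[135:245,100:300],None,fx=4,fy=4,interpolation=cv2.INTER_CUBIC)[:300*2]
c2=cv2.resize(f[150:245,270:480],None,fx=3.8,fy=3.8,interpolation=cv2.INTER_CUBIC)
print(c1.shape,c2.shape)
cv2.imwrite('pics/c1.png',c1)
# pan: bluish grey mask
hsv=cv2.cvtColor(f,cv2.COLOR_BGR2HSV); print(hsv[200,440],hsv[180,450],hsv[200,480])
m=((f[...,0].astype(int)-f[...,2])>-2).astype(np.uint8); m[:, :412]=0;m[:,480:]=0;m[:150]=0;m[240:]=0
cs,_=cv2.findContours(m,0,2);k=max(cs,key=cv2.contourArea)
w=np.array([ray(a,*p[0],14)[:2] for p in k],np.float32);r=cv2.minAreaRect(w);print('pan',r)
print('stack centre',ray(a,314,205,276),ray(a,314,207,244))
for n,p in dict(sa=(250,219),sb=(396,222),tape=(125,185),patch=(163,200)).items(): print(n,ray(a,*p,20))
for u in(190,208): print(u,ray(a,u,207,44))
w=cam('wrist'); s,rr=st(); T=np.array(w['cam_to_world']); print((rr.inv().as_matrix()@T[:3,:3]).round(2),rr.inv().apply(T[:3,3]-s['tcp_pos']).round(1),np.array(w['K'])[0])
E
```

```text
(440, 800, 3) (361, 798, 3)
[110   8 100] [130   7 117] [ 14  96 104]
pan ((531.9796142578125, -427.2844543457031), (150.83204650878906, 247.41744995117188), 83.04615020751953)
stack centre [447.79845023  15.38599383 276.        ] [447.02216141  15.04723784 244.        ]
sa [436.86743838 224.63845688  20.        ]
sb [ 434.955147  -261.3031677   20.       ]
tape [543.73265467 643.00987057  20.        ]
patch [495.46429735 514.40880443  20.        ]
190 [470.06549101 417.77603574  44.        ]
208 [471.0908542  359.47678724  44.        ]
[[-0.   -0.97 -0.24]
 [ 1.   -0.    0.  ]
 [-0.   -0.24  0.97]] [ 6.530e+01  1.000e-01 -1.667e+02] [277.58457741   0.         324.39252032]
```

View pics/c1.png

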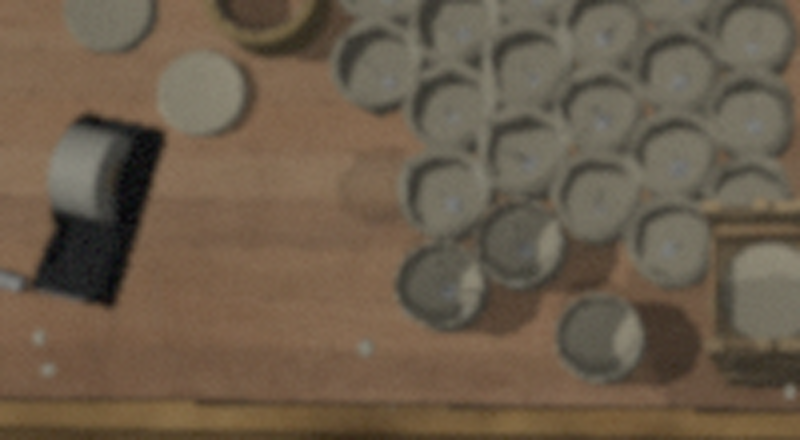

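The zoomed crop shows the free bench between the dispenser's right edge (full-image u≈141) and the tins' left edge (u≈200), so the patch centre is near (171,198). Now I'll move above the stack for a wrist view.

>>> servo_tool([
  [4,-5,-20,0,0,0],
  [17,-20,-50,0,0,0.02],
  [38,-46,-80,0,0,0.05],
  [63,-77,-105,0,0,0.08],
  [92,-113,-120,0,0,0.11],
  [121,-148,-130,0,0,0.14],
  [150,-184,-130,0,0,0.17],
  [180,-220,-130,0,0,0.2],
  [209,-256,-130,0,0,0.23],
  [238,-292,-130,0,0,0.26],
  [267,-328,-130,0,0,0.29],
  [296,-363,-130,0,0,0.32],
  [326,-399,-130,0,0,0.35],
  [355,-435,-130,0,0,0.38],
  [380,-466,-130,0,0,0.4],
  [399,-489,-130,0,0,0.405],
  [411,-504,-130,0,0,0.405],
  [418,-512,-130,0,0,0.405],
  [418,-512,-130,0,0,0.405],
  [418,-512,-130,0,0,0.405],
], hand=0.5)

```text
t: 2.2
tcp_pos: [448.3, 14.2, 348.6]
eef_rot: [0.0, 1.0, -0.0, -0.0]
ft_force: [-0.6, -0.5, -0.6]
opening: 46.5
gripper_force: 0.0
```

```bash
python3 - <<'E'
from h import *
s,r=st(); print(s['t'],s['tcp_pos'],s['opening'],s['joint_pos'],r.as_matrix().round(3))
c=cam('wrist','w1.png'); print(np.array(c['cam_to_world']).round(3),c['K'])
E
```

```text
2.2 [448.32344468  14.23716309 348.6139584 ] 46.497893925371834 [-2.50047848e-02 -3.82740335e-01  1.68364945e+00 -1.99808342e-04
  1.84081626e+00  1.54603298e+00] [[ 1. -0. -0.]
 [-0. -1. -0.]
 [-0.  0. -1.]]
[[-0.00000e+00 -9.71000e-01 -2.39000e-01  5.13741e+02]
 [-1.00000e+00  1.00000e-03 -1.00000e-03  1.39860e+01]
 [ 1.00000e-03  2.39000e-01 -9.71000e-01  5.15468e+02]
 [ 0.00000e+00  0.00000e+00  0.00000e+00  1.00000e+00]] [[277.58457741   0.         324.39252032]
 [  0.         277.58457741 202.01957226]
 [  0.           0.           1.        ]]
```

View pics/w1.png

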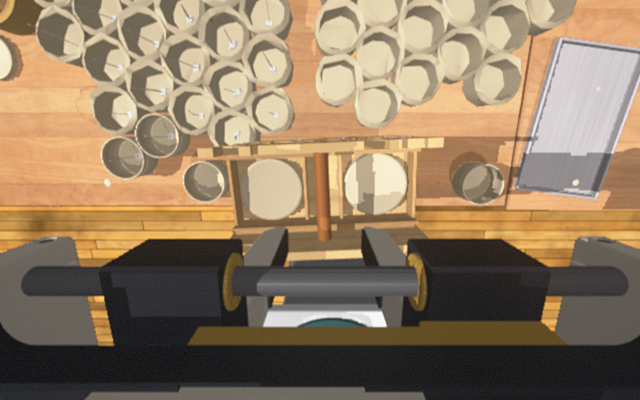

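The wrist view shows the top tray: far side board (198,152)–(443,142), dowel (322,153)–(323,240), lids at (273,190) and (376,182). Zooming in for accurate edges.

```bash
python3 - <<'E'
from h import *
f=cv2.imread('pics/w1.png')
cv2.imwrite('pics/w1c.png',cv2.resize(f[130:250,190:450],None,fx=3,fy=3,interpolation=cv2.INTER_CUBIC))
hsv=cv2.cvtColor(f,cv2.COLOR_BGR2HSV)
for v in(165,180,195,210,225): print(v,[tuple(hsv[v,u]) for u in range(312,334,2)])
E
```

```text
165 [(np.uint8(17), np.uint8(104), np.uint8(145)), (np.uint8(14), np.uint8(137), np.uint8(160)), (np.uint8(13), np.uint8(163), np.uint8(188)), (np.uint8(12), np.uint8(160), np.uint8(199)), (np.uint8(13), np.uint8(163), np.uint8(181)), (np.uint8(13), np.uint8(154), np.uint8(162)), (np.uint8(13), np.uint8(153), np.uint8(140)), (np.uint8(14), np.uint8(153), np.uint8(105)), (np.uint8(16), np.uint8(118), np.uint8(194)), (np.uint8(22), np.uint8(88), np.uint8(252)), (np.uint8(22), np.uint8(88), np.uint8(249))]
180 [(np.uint8(17), np.uint8(106), np.uint8(145)), (np.uint8(15), np.uint8(110), np.uint8(148)), (np.uint8(13), np.uint8(162), np.uint8(176)), (np.uint8(12), np.uint8(162), np.uint8(197)), (np.uint8(13), np.uint8(161), np.uint8(185)), (np.uint8(13), np.uint8(157), np.uint8(167)), (np.uint8(12), np.uint8(155), np.uint8(145)), (np.uint8(11), np.uint8(143), np.uint8(118)), (np.uint8(15), np.uint8(132), np.uint8(126)), (np.uint8(22), np.uint8(94), np.uint8(252)), (np.uint8(22), np.uint8(92), np.uint8(249))]
195 [(np.uint8(17), np.uint8(105), np.uint8(141)), (np.uint8(17), np.uint8(100), n
[... 749 characters left out ...]
163)), (np.uint8(12), np.uint8(157), np.uint8(138)), (np.uint8(12), np.uint8(150), np.uint8(104)), (np.uint8(16), np.uint8(117), np.uint8(181)), (np.uint8(20), np.uint8(99), np.uint8(241))]
225 [(np.uint8(16), np.uint8(124), np.uint8(164)), (np.uint8(16), np.uint8(119), np.uint8(169)), (np.uint8(16), np.uint8(122), np.uint8(165)), (np.uint8(13), np.uint8(163), np.uint8(171)), (np.uint8(13), np.uint8(164), np.uint8(211)), (np.uint8(13), np.uint8(167), np.uint8(209)), (np.uint8(13), np.uint8(164), np.uint8(198)), (np.uint8(12), np.uint8(157), np.uint8(175)), (np.uint8(13), np.uint8(157), np.uint8(138)), (np.uint8(13), np.uint8(140), np.uint8(129)), (np.uint8(15), np.uint8(119), np.uint8(193))]
```

View pics/w1c.png

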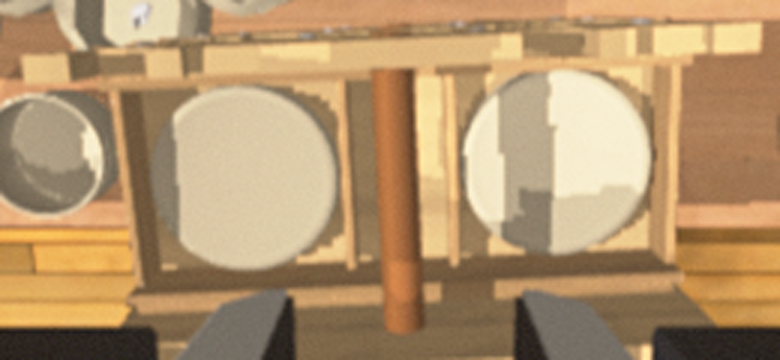

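The crop (3x, offset 190,130) shows the far board's top face with corners at (22,55), (760,24), (762,50) and (22,82). The dowel runs from (392,70) to (405,330), where it meets the near board's inner face.

```bash
cat >> h.py <<'E'
def dowel(c,z,rows,lo,hi):
    "dowel centre points (world, plane z) from saturated-brown pixels in columns lo..hi"
    h=cv2.cvtColor(c['frame'],cv2.COLOR_RGB2HSV); P=[]
    for v in rows:
        u=np.where((h[v,lo:hi,0]<16)&(h[v,lo:hi,1]>132))[0]
        if 8<len(u)<30: P.append(ray(c,lo+u.mean(),v,z)[:2])
    P=np.array(P); vx,vy,x,y=cv2.fitLine(P.astype(np.float32),2,0,.01,.01).ravel()
    return P[0],P[-1],(x,y),np.degrees(np.arctan2(vy,vx))
E
python3 - <<'E'
from h import *
c=cam('wrist')
q=[(22,55),(760,24),(762,50),(22,82)]
w=np.array([ray(c,190+u/3,130+v/3,276)[:2] for u,v in q]); print(w.round(1))
print('yaw',[np.degrees(np.arctan2(*(a-b)[::-1])) for a,b in((w[0],w[1]),(w[3],w[2]))], 'board mid',w.mean(0),np.linalg.norm(w[0]-w[1]))
print(dowel(c,244,range(158,236,3),305,345))
print('near dowel end',ray(c,190+405/3,130+330/3,244), 'near end of dowel top',ray(c,190+405/3,130+328/3,247))
print(ray(cam('top'),170,198,0),ray(cam('top'),170,236,0),ray(cam('top'),141,180,50),ray(cam('top'),200,205,44))
E
```

```text
[[501.8 121.3]
 [510.2 -86.6]
 [503.  -87.8]
 [494.3 122.1]]
yaw [np.float64(92.29114003904564), np.float64(92.37700442938417)] board mid [502.32146736  17.23311461] 207.97249928873345
(array([490.91774303,  17.7534856 ]), array([413.92525567,  13.98367689]), (np.float32(453.23523), np.float32(16.120476)), np.float32(2.7842443))
near dowel end [406.19852229  12.95219377 244.        ] near end of dowel top [408.1178967   12.96018289 247.        ]
[505.91208157 498.09600788   0.        ] [378.00742257 489.73769563   0.        ] [555.55771018 580.27156284  50.        ] [477.23390094 385.76772204  44.        ]
```

>>> servo_tool([
  [2,-0.5,8,0,0,-0.015],
  [4,-1,25,0,0,-0.03],
  [5,-1.5,45,0,0,-0.042],
  [5,-1.5,65,0,0,-0.042],
  [5,-1.5,85,0,0,-0.042],
  [5,-1.5,100,0,0,-0.042],
  [5,-1.5,110,0,0,-0.042],
  [5,-1.5,114.5,0,0,-0.042],
  [5,-1.5,114.5,0,0,-0.042],
  [5,-1.5,114.5,0,0,-0.042],
])

```text
t: 3.5
tcp_pos: [453.6, 16.3, 234.9]
eef_rot: [-0.0, 1.0, 0.021, 0.0]
ft_force: [0.4, 0.4, -0.1]
opening: 46.6
gripper_force: 0.0
```

>>> servo_tool([
  [0,0,0,0,0,0],
  [0,0,0,0,0,0],
  [0,0,0,0,0,0],
  [0,0,0,0,0,0],
  [0,0,0,0,0,0],
], hand=0, newtons=40)

```text
t: 4.0
tcp_pos: [453.4, 16.2, 234.2]
eef_rot: [0.0, 1.0, 0.021, 0.0]
ft_force: [-0.6, -1.4, 0.4]
opening: 13.0
gripper_force: 40.0
```

>>> servo_tool([
  [0,0,-2,0,0,0],
  [0,0,-5,0,0,0],
  [0,0,-9,0,0,0],
  [0,0,-14,0,0,0],
  [0,0,-21,0,0,0],
  [0,0,-30,0,0,0],
  [0,0,-39,0,0,0],
  [0,0,-46,0,0,0],
  [0,0,-49,0,0,0],
  [0,0,-50,0,0,0],
  [0,0,-50,0,0,0],
])

```text
t: 5.1
tcp_pos: [453.4, 16.3, 284.0]
eef_rot: [0.0, 1.0, 0.021, -0.0]
ft_force: [0.3, 0.3, -3.5]
opening: 12.8
gripper_force: 40.0
```

```bash
python3 - <<'E'
from h import *
c=cam('wrist','w2.png'); s,_=st(); print(s['ft_force'],s['ft_torque'],s['tcp_pos'])
f=cam('side')['frame'][...,::-1]
g=cv2.imread('pics/w2.png')[60:320,170:480]
a=cv2.resize(f[120:320,230:430],(400,400),interpolation=cv2.INTER_CUBIC)
cv2.imwrite('pics/m2.png',np.hstack([a,cv2.resize(g,(400,400*260//310))] if 0 else [a,cv2.copyMakeBorder(cv2.resize(g,(400,336)),0,64,0,0,0)]))
rel([500,490,284],0.0)
E
```

```text
[ 0.52579783 -0.4038406  -3.2550053 ] [0.05724741 0.05838647 0.01103181] [453.34639646  16.27795008 283.86659418]
shift [ 6.650e+01 -4.713e+02 -3.000e-01]
rz -1.5289657382496158 or 1.6126269153401773
```

View pics/m2.png

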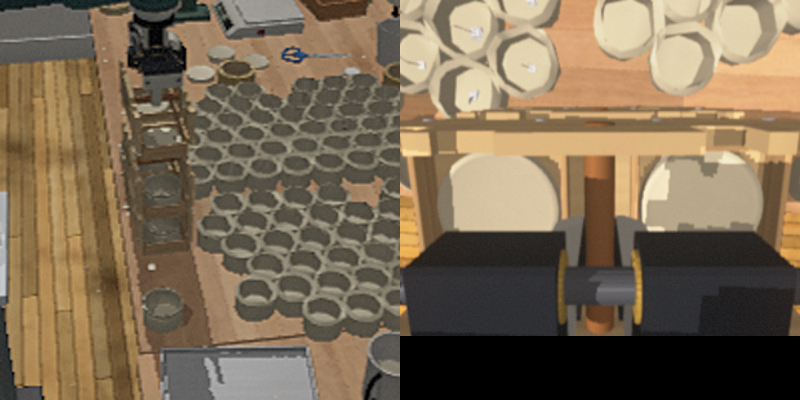

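Side and wrist views show the top tray held level above the middle tray, which stayed on the stack; the measured weight is about 3.5 N. Carrying it to the patch.

>>> servo_tool([
  [0.7,-4.7,0,0,0,-0.015],
  [2,-14,0,0,0,-0.046],
  [4.7,-33,0,0,0,-0.107],
  [8,-57,0,0,0,-0.184],
  [12,-85,0,0,0,-0.275],
  [16.6,-118,0,0,0,-0.382],
  [21.3,-151,0,0,0,-0.489],
  [26.6,-188,0,0,0,-0.612],
  [32,-226,0,0,0,-0.734],
  [37,-264,0,0,0,-0.856],
  [42.6,-302,0,0,0,-0.979],
  [47.2,-335,0,0,0,-1.086],
  [52,-368,0,0,0,-1.193],
  [56,-396,0,0,0,-1.284],
  [59,-419,0,0,0,-1.361],
  [62,-438,0,0,0,-1.422],
  [64,-452,0,0,0,-1.468],
  [65,-462,0,0,0,-1.498],
  [66,-468,0,0,0,-1.52],
  [66.5,-471,0,0,0,-1.529],
])

```text
t: 7.2
tcp_pos: [500.0, 490.2, 283.9]
eef_rot: [-0.0, 0.707, 0.708, -0.0]
ft_force: [-0.8, -0.8, -3.7]
opening: 12.7
gripper_force: 40.0
```

```bash
python3 - <<'E'
from h import *
s,r=st(); print(s['t'],s['tcp_pos'],s['ft_force'],s['joint_pos'])
rel([500,490,54],0.0)
f=cam('top')['frame'][...,::-1]; g=cam('wrist')['frame'][...,::-1]
a=cv2.resize(f[130:250,100:260],(480,360),interpolation=cv2.INTER_CUBIC)
cv2.imwrite('pics/m3.png',np.hstack([a,cv2.copyMakeBorder(cv2.resize(g,(320,200)),0,160,0,0,0)]))
E
```

```text
7.2 [499.97595198 490.1590086  283.94023269] [-0.75290991 -0.80606175 -3.6860853 ] [7.39037761e-01 1.62106964e-01 1.28616168e+00 4.18782845e-05
 1.69362952e+00 7.37732204e-01]
shift [-1.000e-01  1.000e-01  2.299e+02]
rz 0.001310704336566399 or -3.1402819492532266
```

View pics/m3.png

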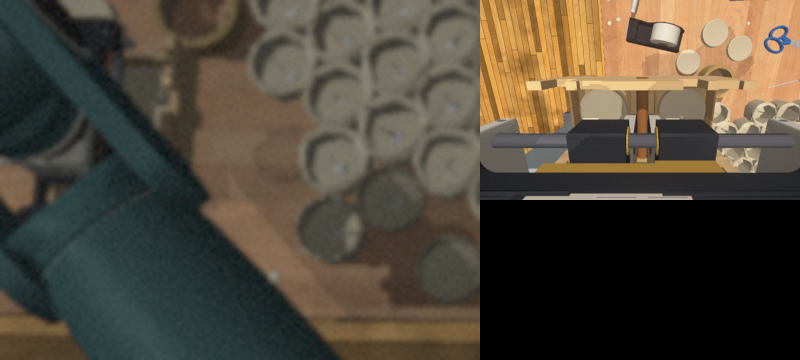

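The arm covers the tray in the top view. The wrist view shows the tray level, with the dispenser and lids well beyond the far board and the tins clear to the right. Lowering.

>>> servo_tool([
  [0,0,3,0,0,0],
  [0,0,10,0,0,0],
  [0,0,22,0,0,0],
  [0,0,40,0,0,0],
  [0,0,62,0,0,0],
  [0,0,85,0,0,0],
  [0,0,108,0,0,0],
  [0,0,131,0,0,0],
  [0,0,154,0,0,0],
  [0,0,176,0,0,0],
  [0,0,195,0,0,0],
  [0,0,209,0,0,0],
  [0,0,218,0,0,0],
  [0,0,223,0,0,0],
  [0,0,225.5,0,0,0],
  [0,0,227,0,0,0],
  [0,0,228.5,0,0,0],
  [0,0,229.5,0,0,0],
  [0,0,230,0,0,0],
  [0,0,230,0,0,0],
])

```text
t: 9.3
tcp_pos: [500.2, 489.7, 54.3]
eef_rot: [-0.0, 0.707, 0.707, 0.0]
ft_force: [0.8, 0.3, -3.8]
opening: 12.7
gripper_force: 40.0
```

>>> servo_tool([
  [0,0,0.4,0,0,0],
  [0,0,0.8,0,0,0],
  [0,0,1.2,0,0,0],
  [0,0,1.2,0,0,0],
])

```text
t: 9.7
tcp_pos: [500.2, 489.7, 54.2]
eef_rot: [-0.0, 0.707, 0.707, 0.0]
ft_force: [-4.6, -4.5, 8.7]
opening: 12.8
gripper_force: 40.0
```

>>> servo_tool([
  [0,0,-1.2,0,0,0],
  [0,0,-1.2,0,0,0],
  [0,0,-1.2,0,0,0],
  [0,0,-4,0,0,0],
  [0,0,-12,0,0,0],
  [0,0,-25,0,0,0],
  [0,0,-45,0,0,0],
  [0,0,-70,0,0,0],
  [0,0,-92,0,0,0],
  [0,0,-106,0,0,0],
  [0,0,-113,0,0,0],
  [0,0,-115,0,0,0],
  [0,0,-115,0,0,0],
], hand=0.5)

```text
t: 11.0
tcp_pos: [500.0, 489.5, 167.4]
eef_rot: [-0.0, 0.707, 0.707, -0.0]
ft_force: [0.3, -0.8, 0.1]
opening: 46.5
gripper_force: 0.0
```

```bash
python3 - <<'E'
from h import *
s,r=st(); print(s['t'],s['tcp_pos'],s['ft_force'])
c=cam('wrist','w3.png')
print(dowel(c,64,range(158,236,3),300,350))
g=c['frame'][...,::-1]; np.save('w3cam.npy',[np.array(c['cam_to_world'])]); 
cv2.imwrite('pics/w3c.png',cv2.resize(g[130:250,190:450],None,fx=3,fy=3,interpolation=cv2.INTER_CUBIC))
E
```

```text
11.0 [500.02592895 489.54807791 167.37908323] [ 0.31409669 -0.81449438  0.09255446]
(array([499.82437884, 529.16767339]), array([500.33798775, 455.4043991 ]), (np.float32(499.9254), np.float32(493.03662)), np.float32(-89.707054))
```

View pics/w3c.png

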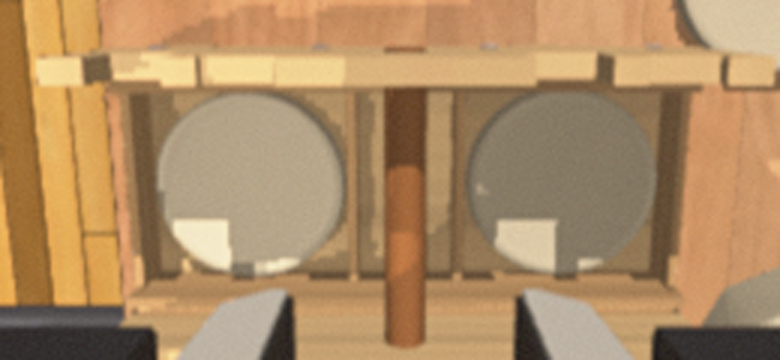

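The tray sits level on the bench (dowel crop x≈405, far board rows 50–85, lids inside). Next the arm goes to the middle tray, with the tool turned the other way round so a constant camera error cancels out.

>>> servo_tool([
  [-5,-0.5,-8,0,0,-0.016],
  [-19,-2,-25,0,0,-0.065],
  [-43,-4,-45,0,0,-0.145],
  [-71,-7,-65,0,0,-0.242],
  [-104,-10,-80,0,0,-0.355],
  [-137,-14,-88,0,0,-0.468],
  [-170,-17,-90,0,0,-0.581],
  [-204,-20,-90,0,0,-0.694],
  [-237,-23,-90,0,0,-0.806],
  [-270,-27,-90,0,0,-0.919],
  [-303,-30,-90,0,0,-1.032],
  [-336,-33,-90,0,0,-1.145],
  [-369,-36,-90,0,0,-1.258],
  [-398,-39,-90,0,0,-1.355],
  [-421,-41,-90,0,0,-1.436],
  [-440,-43,-90,0,0,-1.5],
  [-455,-45,-90,0,0,-1.548],
  [-464,-46,-90,0,0,-1.581],
  [-473.5,-46.6,-90,0,0,-1.613],
  [-473.5,-46.6,-90,0,0,-1.613],
])

```text
t: 13.05
tcp_pos: [453.3, 15.3, 258.0]
eef_rot: [-0.0, -0.021, 1.0, -0.0]
ft_force: [-0.1, -0.5, 0.1]
opening: 46.2
gripper_force: 0.0
```

```bash
python3 - <<'E'
from h import *
s,r=st(); print(s['t'],s['tcp_pos'],s['ft_force'],s['joint_pos'])
c=cam('wrist','w4.png')
print(dowel(c,154,range(158,236,3),300,350))
g=c['frame'][...,::-1]
cv2.imwrite('pics/w4c.png',cv2.resize(g[130:250,190:450],None,fx=3,fy=3,interpolation=cv2.INTER_CUBIC))
E
```

```text
13.05 [453.25649567  15.29022937 257.98320552] [-0.07739882 -0.52304711  0.13644987] [-2.23997258e-02 -3.85291449e-01  1.83081533e+00 -2.05459169e-04
  1.69620314e+00 -1.63537929e+00]
(array([412.84355884,  15.67173056]), array([486.75191256,  16.88076963]), (np.float32(449.0679), np.float32(15.8537035)), np.float32(2.216236))
```

View pics/w4c.png

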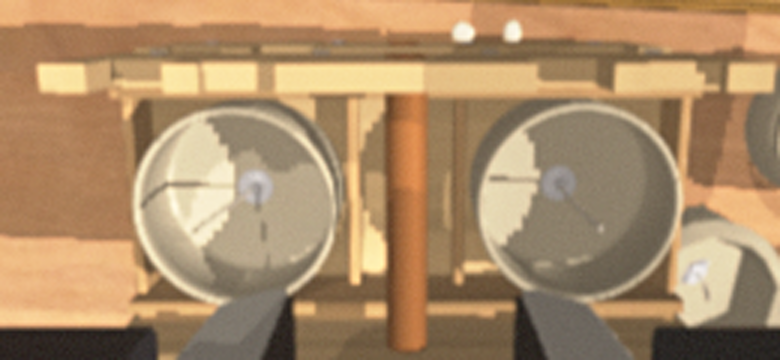

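The middle tray is seated level with both wicked tins upright. Board top rows are about 62–94 in the crop, against 50–85 in the bench view. Getting sub-pixel board edges for both views.

```bash
cat > b.py <<'E'
from h import *
def edges(g,T,K,ztop,cols):
    "world inner-edge points of the far board's top (board -> dowel/tub transition) per column"
    c=dict(K=K,cam_to_world=T); P=[]
    s=cv2.GaussianBlur(g,(3,3),0).astype(float)
    for u in cols:
        p=s[140:170,u].sum(1); d=np.diff(p); k=int(np.argmin(d))   # strongest bright->dark
        w=d[max(k-1,0):k+2]; o=(w*np.arange(-1,2)).sum()/w.sum()
        P.append((u,140+k+o+.5))
    return P
E
python3 - <<'E'
from b import *
c=cam('wrist'); K=c['K']
for n,T,z in(('w3',np.load('w3cam.npy')[0],96),('w4',np.array(c['cam_to_world']),186)):
    g=cv2.imread(f'pics/{n}.png'); cc=dict(K=K,cam_to_world=T)
    P=edges(g,T,K,z,range(320,331,2)); print(n,np.round([p[1] for p in P],1))
    v=np.median([p[1] for p in P]); print('inner edge',v,ray(cc,325,v,z).round(2))
    o={'w3':[(38,52),(775,52),(775,86),(38,86)],'w4':[(38,62),(775,62),(775,93),(38,93)]}[n]
    w=np.array([ray(cc,190+u/3,130+y/3,z)[:2] for u,y in o]); print(w.round(1),w.mean(0).round(1))
    print('dowel near end',ray(cc,325,130+347/3,z-32))
E
```

```text
w3 [158.5 158.5 158.5 158.4 158.4 158.4]
inner edge 158.43535602022686 [500.26 534.39  96.  ]
[[397.1 543.7]
 [604.2 543.7]
 [605.2 534.2]
 [396.1 534.2]] [500.6 538.9]
dowel near end [500.34367175 441.41177207  64.        ]
w4 [160.6 160.5 160.5 160.5 160.5 160.5]
inner edge 160.53778966131907 [409.63  14.14 186.  ]
[[405.6 -89.8]
 [397.  118.2]
 [405.7 119.5]
 [414.3 -90.4]] [405.7  14.4]
dowel near end [500.84467682  17.97240041 154.        ]
```

>>> servo_tool([
  [-0.5,0.3,8,0,0,0],
  [-1,0.7,25,0,0,0],
  [-1.3,0.7,45,0,0,0],
  [-1.3,0.7,65,0,0,0],
  [-1.3,0.7,85,0,0,0],
  [-1.3,0.7,100,0,0,0],
  [-1.3,0.7,109,0,0,0],
  [-1.3,0.7,113.5,0,0,0],
  [-1.3,0.7,113.5,0,0,0],
  [-1.3,0.7,113.5,0,0,0],
])

```text
t: 14.15
tcp_pos: [455.1, 16.9, 145.1]
eef_rot: [0.0, -0.021, 1.0, -0.0]
ft_force: [-0.3, -0.8, 0.6]
opening: 46.7
gripper_force: 0.0
```

>>> servo_tool([
  [0,0,0,0,0,0],
  [0,0,0,0,0,0],
  [0,0,0,0,0,0],
  [0,0,0,0,0,0],
  [0,0,0,0,0,0],
], hand=0, newtons=45)

```text
t: 14.65
tcp_pos: [454.9, 16.8, 144.6]
eef_rot: [0.0, -0.021, 1.0, -0.0]
ft_force: [-0.4, -0.6, 0.3]
opening: 13.3
gripper_force: 45.0
```

>>> servo_tool([
  [0,0,-2,0,0,0],
  [0,0,-5,0,0,0],
  [0,0,-9,0,0,0],
  [0,0,-14,0,0,0],
  [0,0,-21,0,0,0],
  [0,0,-30,0,0,0],
  [0,0,-40,0,0,0],
  [0,0,-48,0,0,0],
  [0,0,-54,0,0,0],
  [0,0,-58,0,0,0],
  [0,0,-60,0,0,0],
  [0,0,-60,0,0,0],
])

```text
t: 15.85
tcp_pos: [454.9, 16.9, 204.5]
eef_rot: [0.0, -0.021, 1.0, 0.0]
ft_force: [-0.4, -0.1, -4.6]
opening: 13.2
gripper_force: 45.0
```

```bash
python3 - <<'E'
from h import *
s,r=st(); print(s['t'],s['tcp_pos'],s['ft_force'],s['ft_torque'],s['joint_pos'])
a=cam('top'); f=a['frame'][...,::-1].copy().astype(int)
m=((f[...,0]-f[...,2])>-2).astype(np.uint8); m[:, :412]=0;m[:,480:]=0;m[:150]=0;m[240:]=0
k=max(cv2.findContours(m,0,2)[0],key=cv2.contourArea); w=np.array([ray(a,*p[0],14)[:2] for p in k],np.float32); print('pan',cv2.minAreaRect(w))
rel([532,-427,204],np.radians(-7)); rel([532,-427,204],np.radians(173))
cam('wrist','w5.png')
E
```

```text
15.85 [454.85194607  16.91622016 204.52920721] [-0.44049578 -0.09854863 -4.6202056 ] [ 0.07398246 -0.1414048   0.00078916] [-1.89063176e-02 -3.75168551e-01  1.90903124e+00  4.05755219e-05
  1.60767791e+00 -1.63191710e+00]
pan ((531.823974609375, -426.7729797363281), (150.14186096191406, 247.41612243652344), 82.80560302734375)
shift [-5.840e+01 -4.468e+02  2.000e-01]
rz 1.73517724957059 or -1.4064154040192032
shift [-5.840e+01 -4.468e+02  2.000e-01]
rz -1.4064154040192032 or 1.73517724957059
```

>>> servo_tool([
  [-0.6,-4.5,0,0,0,0.017],
  [-2.3,-18,0,0,0,0.069],
  [-5,-38,0,0,0,0.147],
  [-8.2,-63,0,0,0,0.243],
  [-12,-94,0,0,0,0.364],
  [-16.4,-125,0,0,0,0.486],
  [-20.4,-156,0,0,0,0.607],
  [-24.5,-188,0,0,0,0.729],
  [-28.6,-219,0,0,0,0.85],
  [-32.7,-250,0,0,0,0.972],
  [-36.8,-281,0,0,0,1.093],
  [-41,-313,0,0,0,1.214],
  [-45,-344,0,0,0,1.336],
  [-48.5,-371,0,0,0,1.44],
  [-51.4,-393,0,0,0,1.527],
  [-54,-413,0,0,0,1.605],
  [-56,-428,0,0,0,1.665],
  [-57.4,-439,0,0,0,1.706],
  [-58.2,-445,0,0,0,1.729],
  [-58.4,-446.8,0,0,0,1.735],
])

```text
t: 17.95
tcp_pos: [531.5, -428.1, 203.9]
eef_rot: [-0.0, 0.75, 0.662, -0.0]
ft_force: [-0.0, 0.7, -4.5]
opening: 12.7
gripper_force: 45.0
```

```bash
python3 - <<'E'
from h import *
s,r=st(); print(s['t'],s['tcp_pos'],s['ft_force'],s['joint_pos'],s['opening'])
w=cam('wrist','w6.png')
g=w['frame'][...,::-1]; a=cam('side')['frame'][...,::-1][230:370,230:430]
cv2.imwrite('pics/m6.png',np.hstack([g[0:280,130:530],cv2.resize(a,(400,280))]))
E
```

```text
17.95 [ 531.52475522 -428.12792325  203.92242948] [-0.0264209   0.72706535 -4.52419267] [-7.15382020e-01  1.36722757e-01  1.44267230e+00 -1.29201898e-04
  1.56287151e+00 -5.90941818e-01] 12.697306244371127
```

View pics/m6.png

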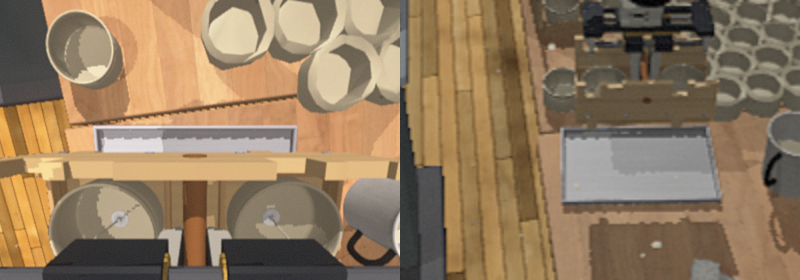

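The wrist half shows the pan's far rim at crop (97–295,127), centred on the dowel (u≈195), so the tray is well aligned over the pan. Checking the across position numerically.

```bash
python3 - <<'E'
from h import *
c=cam('wrist'); 
for u in(97,196,296): print(ray(c,130+u,126.5,14).round(1))
p=ray(c,326,126.5,14)[:2]; n=np.array([np.sin(np.radians(7)),np.cos(np.radians(7))]); print('centre est',p-75*n)
E
```

```text
[ 420.5 -339.    14. ]
[ 542.5 -354.    14. ]
[ 665.7 -369.2   14. ]
centre est [ 533.352259  -428.4633678]
```

>>> servo_tool([
  [0,0,3,0,0,0],
  [0,0,10,0,0,0],
  [0,0,22,0,0,0],
  [0,0,38,0,0,0],
  [0,0,56,0,0,0],
  [0,0,74,0,0,0],
  [0,0,92,0,0,0],
  [0,0,108,0,0,0],
  [0,0,119,0,0,0],
  [0,0,124,0,0,0],
  [0,0,126,0,0,0],
  [0,0,126,0,0,0],
])

```text
t: 19.3
tcp_pos: [532.2, -427.2, 78.8]
eef_rot: [0.0, 0.749, 0.663, 0.0]
ft_force: [0.4, -0.4, -3.7]
opening: 13.2
gripper_force: 45.0
```

Centred within 2 mm. Lowering gently onto the pan floor.

>>> servo_tool([
  [0,0,4,0,0,0],
  [0,0,9,0,0,0],
  [0,0,14,0,0,0],
  [0,0,17,0,0,0],
  [0,0,19,0,0,0],
  [0,0,20,0,0,0],
  [0,0,21,0,0,0],
  [0,0,21.7,0,0,0],
  [0,0,22.2,0,0,0],
  [0,0,22.2,0,0,0],
])

```text
t: 20.3
tcp_pos: [532.1, -427.1, 56.6]
eef_rot: [0.0, 0.749, 0.663, 0.0]
ft_force: [-1.2, 0.9, -0.3]
opening: 12.7
gripper_force: 45.0
```

>>> servo_tool([
  [0,0,0.4,0,0,0],
  [0,0,0.8,0,0,0],
  [0,0,0.8,0,0,0],
])

```text
t: 20.6
tcp_pos: [532.1, -427.2, 56.6]
eef_rot: [0.0, 0.749, 0.663, -0.0]
ft_force: [-5.9, 3.0, 7.9]
opening: 12.7
gripper_force: 45.0
```

>>> servo_tool([
  [0,0,-0.8,0,0,0],
  [0,0,-0.8,0,0,0],
  [0,0,-0.8,0,0,0],
  [0,0,-4,0,0,0],
  [0,0,-12,0,0,0],
  [0,0,-25,0,0,0],
  [0,0,-45,0,0,0],
  [0,0,-70,0,0,0],
  [0,0,-92,0,0,0],
  [0,0,-106,0,0,0],
  [0,0,-113,0,0,0],
  [0,0,-115,0,0,0],
  [0,0,-115,0,0,0],
], hand=0.5)

```text
t: 21.9
tcp_pos: [531.9, -426.9, 169.9]
eef_rot: [-0.0, 0.749, 0.663, -0.0]
ft_force: [-0.6, 0.1, -1.7]
opening: 46.7
gripper_force: 0.0
```

```bash
python3 - <<'E'
from b import *
s,r=st(); print(s['t'],s['tcp_pos'],s['ft_force'])
c=cam('wrist','w7.png'); g=c['frame'][...,::-1]; T=c['cam_to_world']
print(dowel(c,66,range(165,236,3),300,350))
for cols in(range(210,240,4),range(318,332,2),range(400,436,4)):
    P=edges(g,T,c['K'],98,cols); v=np.median([p[1] for p in P]); u=np.mean(cols); print(u,v,ray(c,u,v,98).round(1))
rel([500,489.4,210],0.0)
E
```

```text
21.9 [ 531.91196773 -426.91711678  169.8885586 ] [-0.61265046  0.11183822 -1.74475068]
(array([ 536.0944459 , -391.38558804]), array([ 527.4379157 , -461.97379228]), (np.float32(531.8921), np.float32(-425.99875)), np.float32(83.0559))
224.0 152.9338061465721 [ 453.1 -367.4   98. ]
324.0 158.57364341085272 [ 536.8 -382.5   98. ]
416.0 158.35714285714286 [ 614.6 -391.8   98. ]
shift [ 905.6 -143.2  -39.8]
rz -0.12204711205594583 or 3.0195455415338475
```

>>> servo_tool([
  [4,-0.6,-8,0,0,-0.01],
  [13.8,-2.2,-20,0,0,-0.02],
  [29.6,-4.7,-32,0,0,-0.035],
  [49.4,-7.8,-38,0,0,-0.05],
  [74,-11.7,-40,0,0,-0.065],
  [103.7,-16.4,-40,0,0,-0.08],
  [138.3,-21.9,-40,0,0,-0.095],
  [174.8,-27.6,-40,0,0,-0.11],
  [212.3,-33.6,-40,0,0,-0.122],
  [249.9,-39.5,-40,0,0,-0.122],
  [287.4,-45.5,-40,0,0,-0.122],
  [324.9,-51.4,-40,0,0,-0.122],
  [362.4,-57.3,-40,0,0,-0.122],
  [400,-63.3,-40,0,0,-0.122],
  [437.5,-69.2,-40,0,0,-0.122],
  [475,-75.1,-40,0,0,-0.122],
  [512.6,-81.1,-40,0,0,-0.122],
  [550.1,-87,-40,0,0,-0.122],
  [587.6,-93,-40,0,0,-0.122],
  [625.2,-98.9,-40,0,0,-0.122],
])

```text
t: 23.95
tcp_pos: [508.4, 207.9, 211.1]
eef_rot: [0.0, 0.707, 0.708, 0.0]
ft_force: [0.6, -0.0, 0.0]
opening: 46.3
gripper_force: 0.0
```

>>> servo_tool([
  [38,-1.3,0,0,0,0],
  [76,-2.6,0,0,0,0],
  [114,-4,0,0,0,0],
  [150,-5.2,0,0,0,0],
  [184,-6.4,3,0,0,0],
  [214,-7.5,10,0,0,0],
  [238,-8.3,18,0,0,0],
  [256,-9,26,0,0,0],
  [269,-9.4,33,0,0,0],
  [278,-9.7,38,0,0,0],
  [282,-9.9,41,0,0,0],
  [284,-9.9,42,0,0,0],
  [284,-9.9,42,0,0,0],
  [284,-9.9,42,0,0,0],
])

```text
t: 25.35
tcp_pos: [500.3, 489.1, 168.9]
eef_rot: [0.0, 0.707, 0.707, 0.0]
ft_force: [0.8, -0.3, -0.4]
opening: 46.4
gripper_force: 0.0
```

```bash
python3 - <<'E'
from b import *
s,r=st(); print(s['t'],s['tcp_pos'],s['ft_force'],s['joint_pos'])
c=cam('wrist','w8.png'); g=c['frame'][...,::-1]; T=c['cam_to_world']
print(dowel(c,64,range(165,236,3),300,350))
P=edges(g,T,c['K'],96,range(318,332,2)); v=np.median([p[1] for p in P]); print(v,ray(c,325,v,96).round(2))
rel([500,489.4,54.2],0.0)
E
```

```text
25.35 [500.34247077 489.12593208 168.91364467] [ 0.81992282 -0.33821821 -0.44074855] [ 7.37640471e-01  1.85392150e-01  1.44492039e+00 -6.89487139e-05
  1.51080602e+00  7.38166923e-01]
(array([499.75190098, 524.81403065]), array([500.20110128, 453.41818602]), (np.float32(499.8878), np.float32(489.81036)), np.float32(-89.711655))
157.5759493670886 [500.66 534.64  96.  ]
shift [  0.2  -0.4 114.7]
rz -0.0005066675296029064 or 3.1410859860601903
```

>>> servo_tool([
  [0.2,-0.2,8,0,0,-0.005],
  [0.4,-0.4,25,0,0,-0.005],
  [0.4,-0.4,45,0,0,-0.005],
  [0.4,-0.4,65,0,0,-0.005],
  [0.4,-0.4,85,0,0,-0.005],
  [0.4,-0.4,100,0,0,-0.005],
  [0.4,-0.4,109,0,0,-0.005],
  [0.4,-0.4,113,0,0,-0.005],
  [0.4,-0.4,114.2,0,0,-0.005],
  [0.4,-0.4,114.2,0,0,-0.005],
  [0.4,-0.4,114.2,0,0,-0.005],
])

```text
t: 26.5
tcp_pos: [499.9, 490.2, 55.1]
eef_rot: [0.0, 0.705, 0.709, 0.001]
ft_force: [0.4, 0.7, -0.7]
opening: 46.3
gripper_force: 0.0
```

>>> servo_tool([
  [0,0,0,0,0,0],
  [0,0,0,0,0,0],
  [0,0,0,0,0,0],
  [0,0,0,0,0,0],
  [0,0,0,0,0,0],
], hand=0, newtons=40)

```text
t: 27.0
tcp_pos: [499.7, 490.0, 54.3]
eef_rot: [0.0, 0.705, 0.709, 0.0]
ft_force: [0.2, 0.4, -0.4]
opening: 12.7
gripper_force: 40.0
```

>>> servo_tool([
  [0,0,-2,0,0,0],
  [0,0,-6,0,0,0],
  [0,0,-13,0,0,0],
  [0,0,-23,0,0,0],
  [0,0,-37,0,0,0],
  [0,0,-53,0,0,0],
  [0,0,-70,0,0,0],
  [0,0,-87,0,0,0],
  [0,0,-104,0,0,0],
  [0,0,-118,0,0,0],
  [0,0,-129,0,0,0],
  [0,0,-136,0,0,0],
  [0,0,-139,0,0,0],
  [0,0,-140,0,0,0],
  [0,0,-140,0,0,0],
])

```text
t: 28.5
tcp_pos: [499.5, 489.9, 193.7]
eef_rot: [-0.0, 0.705, 0.709, -0.0]
ft_force: [-0.3, -0.2, -3.8]
opening: 12.8
gripper_force: 40.0
```

```bash
python3 - <<'E'
from b import *
s,r=st(); print(s['t'],s['tcp_pos'],s['ft_force'],s['ft_torque'])
c=cam('wrist','w9.png'); g=c['frame'][...,::-1]; T=c['cam_to_world']; z=s['tcp_pos'][2]-54.6+96
for cols in(range(220,240,4),range(318,332,2),range(404,424,4)):
    P=edges(g,T,c['K'],z,cols); v=np.median([p[1] for p in P]); u=np.mean(cols); print(u,v,ray(c,u,v,z).round(2))
rel([454.6,16.4,195],np.radians(92.35))
E
```

```text
28.5 [499.54770506 489.86619224 193.65127478] [-0.29604654 -0.15830009 -3.81878251] [-0.06834006 -0.04847951 -0.00708583]Traceback (most recent call last):
  File "<stdin>", line 5, in <module>
  File "b.py", line 8, in edges
    w=d[max(k-1,0):k+2]; o=(w*np.arange(-1,2)).sum()/w.sum()
                            ~^~~~~~~~~~~~~~~~
ValueError: operands could not be broadcast together with shapes (2,) (3,)
```

```bash
python3 - <<'E'
from h import *
rel([454.3,16.3,194],np.radians(92.35))
E
```

```text
shift [-4.733e+02 -4.760e+01 -1.000e-01]
rz -1.6068455722014887 or 1.5347470813883044
```

>>> servo_tool([
  [-5,-0.5,0,0,0,-0.016],
  [-19,-1.9,0,0,0,-0.064],
  [-43,-4.3,0,0,0,-0.145],
  [-71,-7.1,0,0,0,-0.241],
  [-104,-10.5,0,0,0,-0.354],
  [-137,-13.8,0,0,0,-0.466],
  [-170,-17.1,0,0,0,-0.578],
  [-203.5,-20.5,0,0,0,-0.691],
  [-236.7,-23.8,0,0,0,-0.804],
  [-270,-27.1,0,0,0,-0.916],
  [-303,-30.5,0,0,0,-1.028],
  [-336,-33.8,0,0,0,-1.141],
  [-369,-37.1,0,0,0,-1.253],
  [-397.6,-40,0,0,0,-1.35],
  [-421,-42.4,0,0,0,-1.43],
  [-440,-44.3,0,0,0,-1.495],
  [-454,-45.7,0,0,0,-1.543],
  [-464,-46.6,0,0,0,-1.575],
  [-470,-47.3,0,0,0,-1.596],
  [-473.3,-47.6,0,0,0,-1.607],
])

```text
t: 30.55
tcp_pos: [454.1, 15.8, 194.1]
eef_rot: [-0.0, -0.021, 1.0, -0.0]
ft_force: [0.8, 0.6, -3.0]
opening: 12.9
gripper_force: 40.0
```

```bash
python3 - <<'E'
from h import *
s,r=st(); print(s['t'],s['tcp_pos'],s['ft_force'],s['dq'].round(3))
rel([454.3,16.3,150],np.radians(92.35))
E
```

```text
30.55 [454.09233531  15.827817   194.07165365] [ 0.75510923  0.60394436 -2.95851067] [-0.061 -0.007  0.003  0.005  0.004 -0.158]
shift [-0.2  0.5 44.1]
rz 0.0009077585519215601 or -3.1406848950378716
```

>>> servo_tool([
  [0,0,0,0,0,0],
  [0,0,2,0,0,0],
  [0,0,7,0,0,0],
  [0,0,14,0,0,0],
  [0,0,22,0,0,0],
  [0,0,29,0,0,0],
  [0,0,34,0,0,0],
  [0,0,38,0,0,0],
  [0,0,40,0,0,0],
  [0,0,40,0,0,0],
  [0,0,40,0,0,0],
])

```text
t: 31.65
tcp_pos: [454.5, 16.4, 154.5]
eef_rot: [0.0, -0.021, 1.0, -0.0]
ft_force: [-0.2, 0.1, -2.5]
opening: 12.8
gripper_force: 40.0
```

```bash
python3 - <<'E'
from h import *
s,r=st(); print(s['t'],s['tcp_pos'],s['ft_force'],s['dq'].round(3))
rel([454.3,16.3,144.4],np.radians(92.35))
E
```

```text
31.65 [454.5226685   16.40726617 154.47999203] [-0.20368693  0.06313769 -2.46537287] [-0.     0.    -0.001 -0.     0.001 -0.   ]
shift [ 0.2 -0.1 10.1]
rz 0.00014552533752734594 or -3.1414471282522656
```

Within 0.2 mm of the target. Lowering slowly.

>>> servo_tool([
  [0,0,1,0,0,0],
  [0,0,2,0,0,0],
  [0,0,3,0,0,0],
  [0,0,4,0,0,0],
  [0,0,5,0,0,0],
  [0,0,6,0,0,0],
  [0,0,7,0,0,0],
  [0,0,7,0,0,0],
])

```text
t: 32.45
tcp_pos: [454.4, 16.4, 147.1]
eef_rot: [-0.0, -0.021, 1.0, 0.0]
ft_force: [0.9, 0.2, -3.7]
opening: 12.6
gripper_force: 40.0
```

>>> servo_tool([
  [0,0,0.7,0,0,0],
  [0,0,1.4,0,0,0],
  [0,0,2,0,0,0],
  [0,0,2.5,0,0,0],
  [0,0,3,0,0,0],
  [0,0,3,0,0,0],
])

```text
t: 33.05
tcp_pos: [454.4, 16.4, 144.3]
eef_rot: [0.0, -0.021, 1.0, -0.0]
ft_force: [0.3, -0.4, -2.7]
opening: 12.7
gripper_force: 40.0
```

>>> servo_tool([
  [0,0,0.4,0,0,0],
  [0,0,0.8,0,0,0],
  [0,0,0.8,0,0,0],
])

```text
t: 33.35
tcp_pos: [454.6, 16.4, 144.2]
eef_rot: [0.0, -0.021, 1.0, -0.0]
ft_force: [-3.0, -0.8, 6.8]
opening: 13.0
gripper_force: 40.0
```

Seated at exactly 90 mm. Releasing and retreating.

>>> servo_tool([
  [0,0,-0.8,0,0,0],
  [0,0,-0.8,0,0,0],
  [0,0,-0.8,0,0,0],
  [0,0,-4,0,0,0],
  [0,0,-12,0,0,0],
  [0,0,-25,0,0,0],
  [0,0,-45,0,0,0],
  [0,0,-70,0,0,0],
  [0,0,-92,0,0,0],
  [0,0,-106,0,0,0],
  [0,0,-113,0,0,0],
  [0,0,-115,0,0,0],
  [0,0,-115,0,0,0],
  [0,0,-115,0,0,0],
], hand=0.5)

```text
t: 34.75
tcp_pos: [454.2, 16.4, 257.5]
eef_rot: [-0.001, -0.021, 1.0, 0.0]
ft_force: [-0.1, 0.0, 0.3]
opening: 46.8
gripper_force: 0.0
```

```bash
python3 - <<'E'
from b import *
s,r=st(); print(s['t'],s['tcp_pos'],s['ft_force'],s['opening'])
c=cam('wrist','w10.png'); g=c['frame'][...,::-1]
print(dowel(c,154,range(165,236,3),300,350))
old=cv2.imread('pics/w4.png')
for n,im in(('middle before',old),('top now',g)):
    for cols in(range(214,226,3),range(262,280,3),range(318,332,2),range(346,364,3)): 
        try: P=edges(im,0,0,0,cols); print(n,np.mean(cols),np.round(np.median([p[1] for p in P]),2))
        except ValueError: print(n,'-')
v=np.median([p[1] for p in edges(g,0,0,0,range(318,332,2))]); print(ray(c,325,v,186))
# bright-board band extents of far board: leftmost/rightmost columns
for n,im in(('m',old),('t',g)):
    h=cv2.cvtColor(np.ascontiguousarray(im),cv2.COLOR_BGR2HSV)
    for u in(206,440): print(n,u,h[146:166:2,u,2])
# stray tins, top view
a=cam('top','topz.png'); A=cv2.imread('pics/top0.png').astype(int); B=a['frame'][...,::-1].astype(int)
for n,(u,v) in dict(sa=(250,219),sb=(396,222)).items(): print(n,np.abs(A-B)[v-10:v+10,u-10:u+10].mean())
E
```

```text
34.75 [454.21263198  16.42045144 257.53632406] [-0.05977756  0.01678099  0.26064319] 46.757380168470796
(array([417.5993454 ,  14.59751304]), array([488.52152362,  17.51967628]), (np.float32(452.36627), np.float32(16.281075)), np.float32(2.4507017))
middle before 218.5 160.49
middle before 269.5 161.04
middle before 324.0 160.54
middle before 353.5 143.02
top now 218.5 158.91
top now 269.5 159.08
top now 324.0 159.49
top now 353.5 143.0
[409.48379343  14.69687634 186.        ]
m 206 [165 167 174 253 251 251 250 231 177 180]
m 440 [220 159 164 237 237 235 237 220 152 130]
t 206 [157 166 247 251 250 250 252 186 178 176]
t 440 [212 153 202 235 234 235 235 180 121 115]
sa 2.3141666666666665
sb 15.3725
```

Same seat, height and yaw as the middle tray had. The stray_tin_b patch changed in brightness, so I'm checking whether it moved or is just in shadow.

```bash
python3 - <<'E'
from h import *
A=cv2.imread('pics/top0.png');B=cv2.imread('pics/topz.png')
ed=lambda x:cv2.Canny(cv2.resize(cv2.cvtColor(x,6),None,fx=2,fy=2,interpolation=2),40,110).astype(np.float32)
a=cv2.GaussianBlur(ed(A),(5,5),0);b=cv2.GaussianBlur(ed(B),(5,5),0)
for n,(u,v) in dict(sa=(250,219),sb=(396,222)).items():
    t=a[2*v-28:2*v+28,2*u-28:2*u+28]; s=b[2*v-44:2*v+44,2*u-44:2*u+44]
    r=cv2.matchTemplate(s,t,5); print(n,cv2.minMaxLoc(r)[1],(np.array(cv2.minMaxLoc(r)[3])-16)/2)
    print(A[v-10:v+10,u-10:u+10].mean(),B[v-10:v+10,u-10:u+10].mean())
c=cam('side'); S=cv2.imread('pics/side0.png'); Z=c['frame'][...,::-1]
a=cv2.GaussianBlur(ed(S),(5,5),0);b=cv2.GaussianBlur(ed(np.ascontiguousarray(Z)),(5,5),0); u,v=312,277
t=a[2*v-28:2*v+28,2*u-28:2*u+28]; s=b[2*v-44:2*v+44,2*u-44:2*u+44]; r=cv2.matchTemplate(s,t,5); print('side sb',cv2.minMaxLoc(r)[1],(np.array(cv2.minMaxLoc(r)[3])-16)/2)
print(ctrl.get_state()['t'])
E
```

```text
sa 0.7367801666259766 [0. 0.]
88.27083333333333 89.555
sb 0.4390481412410736 [-1.5  3.5]
66.43916666666667 78.175
side sb 0.7097535729408264 [0. 0.]
34.9
```

The side view shows no shift, so the brightness change is only the stack's shadow. Handing in.

```bash
python3 -c "from plant import ctrl; print(ctrl.hand_in())"
```

```text
the job is handed in; nothing more can be done
None
```

The job is handed in at about 35 s: by the wrist-camera and force readings, the middle tray stands flat in the drip pan and the top tray sits level and reversed in the bottom tray's shallow notches; the stray tins show no shift, though for the one by the pan I rely on the side view because its shading changed from above.

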